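# Strut test: draw the carriage to the index and hold

## Task

Check the traction strut on the bench tester: pull the locking pin up out of the carriage and put it in the empty parts tray, then draw the carriage out by its bow handle, against the strut's pull, until its pointer stands opposite the index rider on the scale, without running well past it. Finish while holding it there with the gripper, so that the dial can be read - the strut draws it back if you let go. Do not shift the index rider, nor the wooden case, the wrench, the spare strut, the weight and the steel ring that lie around the tester.

Things in the scene. Friction and masses are not known exactly. Their poses are not given: they have to be found in the camera images.
- tester: Bench tester for traction struts, fixed: teal bed 500 mm long (its y) and 100 mm wide (its x), top 36 mm above the table; origin at table level under the bed's centre. At its -y end a gauge head with a round dial facing up (top 141 mm above the table), then the black strut (22 mm thick, axis 90 mm up), then the carriage. The carriage slides along the tester's +y, horizontally.
- carriage (a joint): Travel of the carriage along the tester's +y, m: 0 is home (where the strut keeps it), 0.090 is the end of travel. The strut pulls it back with about 7 N at home, rising 1 N per 10 mm, and it returns by itself when let go. While the pin is in, it can move only a few mm.
- index (a joint): Place of the index rider, m: equal to the carriage travel at which the pointer stands exactly opposite the index. Clamped, 0.030 to 0.070; not to be moved.
- handle (a point): Centre of the carriage's bow handle: a level round steel bar 16 mm thick and 92 mm long, along the tester's x, 144 mm above the table, on two 11 mm uprights at its ends (65 mm clear between them). Free under the bar down to 106 mm above the table. The point's axes are the tester's.
- pointer (a point): Tip of the thin steel pointer that sticks out from the carriage towards the scale (tester's +x); 60 mm above the table. Axes as the tester's.
- mark (a point): Tip of the index tooth on the rider: small dark steel block (16 x 14 x 18 mm) with a white line and a brass thumbscrew, on the aluminium scale bar beside the carriage; 60 mm above the table. Axes as the tester's.
- pin_mid (a point): Middle of the loose locking pin, half-way up its 72 mm. Upright at the start, in a vertical hole (13 mm) at the +y end of the carriage, 65 mm beyond the handle, middle 76 mm above the table. Site z runs along the pin: steel shank 10 mm thick from -36 to -4 mm, steel collar 22 mm from -4 to 0 mm, resting on the carriage (top 72 mm above the table), black ribbed knob 18 mm thick from 0 to +36 mm. It lifts straight out after 32 mm; 60 g.
- tray_in (a point): Centre of the inner floor of the open parts tray, fixed, bare grey sheet steel, outside 140 (its x) x 200 (its y) x 26 mm high, walls 3 mm, floor about 3 mm above the table. Empty; it stands to the left or the right in front of the tester. (The blue tub of samples at the far edge is not it.)
- pin: The same locking pin: origin at the foot of its shank, z along it.
- case: Bystander: closed wooden gauge case, 125 x 185 x 49 mm, on the side where the tray is not. Origin under its centre.
- wrench: Bystander: steel wrench, 170 mm, lying in front of the tester.
- strut: Bystander: spare strut, 22 mm thick, 190 mm long, lying left of the tester.
- weight: Bystander: steel weight 56 mm wide, 74 mm high, right of the tester.
- collar: Bystander: dark steel ring, 76 mm wide, 28 mm high, right of the tester.
Not all that is in view belongs to the job. Of the things like the pin, leave any that is white or yellow; of the rest the smaller one is meant.

How it is judged:
On the way, in this order (a step that is already met when the one before it is completed fails the run):
1. the locking pin lies in the parts tray, let go and at rest, the carriage still home (x of pin_mid in the frame of tray_in between -0.08 and 0.08 m and y of pin_mid in the frame of tray_in between -0.11 and 0.11 m and z of pin_mid in the frame of tray_in between -0.005 and 0.05 m and linear speed of pin below 0.03 m/s and contact force between the fingers and pin below 0.1 N and value of joint carriage below 0.01 m), for 0.2 s.
2. the gripper holds the carriage with its pointer opposite the index (y of pointer in the frame of mark between -0.004 and 0.004 m and velocity of joint carriage between -0.01 and 0.01 m/s and contact force between the fingers and carriage above 5 N), for 0.3 s.
At the end, for the whole second after the job is handed in: The gripper's fingers still hold the carriage (more than 5 N between them), its pointer within 4 mm of the index along the travel and at rest, and the pin lies in the tray, let go and at rest (all of step 2 and x of pin_mid in the frame of tray_in between -0.08 and 0.08 m and y of pin_mid in the frame of tray_in between -0.11 and 0.11 m and z of pin_mid in the frame of tray_in between -0.005 and 0.05 m and linear speed of pin below 0.03 m/s and contact force between the fingers and pin below 0.1 N); the arm keeps its last pose, push and grip.
It fails at once if the carriage is run more than 10 mm past the index (y of pointer in the frame of mark above 0.01 m).
It fails at once if the index rider is shifted by more than 4 mm (distance of mark from where it was at the start of the episode above 0.004 m).
It fails at once if another thing on the bench is shifted by more than 30 mm (distance of any of case, wrench, strut, weight, collar from where it was at the start of the episode above 0.03 m).
It also fails if it takes over 61 s, if anything falls off the work surface, if the arm or the gripper's body presses on something with over 40 N, if the wrist force passes 120 N, or if a joint passes its speed limit or range.

## Robot

A 6-joint arm with a two-finger parallel gripper is mounted at the origin on the work surface. World frame = base frame: x ahead of the robot, y to its left, z up, the work surface at z = 0. Lengths are in m, angles in rad, forces in N, time in s.
With the tool pointing down it reaches from about 0.3 to 0.875 m from the base axis. Payload 6.4 kg.
Tool frame: the origin (TCP) lies midway between the tips of the shut fingers; the grasp point (between the pads) lies 19 mm behind it; z points along the fingers, y is the line along which they close (so a half turn about z gives the same grasp; the last joint's range is limited). The gripper opens to 85 mm and grips with 20 to 120 N. Pads are 22 mm wide; open, the fingers measure 114 mm over their backs; the gripper's body (76 mm by 85 mm) begins 54 mm behind the grasp point. The pads swing forward as they close: fully open they stand 13 mm farther back than shut.
Start: joints at [-1.541, 0.181, 1.607, -0, 1.354, -0.206], TCP at [0.134, -0.559, 0.231] pointing down, gripper open.
Joint ranges: [-2.99, 2.99], [-0.89, 2.07], [0.3, 2.58], [-1.14, 4.28], [0, 2.63], [-3.12, 3.12]. Speed limits (rad/s): [2.57, 2.57, 3.01, 3.14, 3.14, 3.14].

## Interface

Orientations are given as a unit quaternion [w, x, y, z].
In Python, from bench import sensors, vision, ctrl gives the robot as it stands.
- The arm moves only by the tool carry_out, never from a script. Its argument "deltas" is text: rows parted by semicolons, each of 7 numbers parted by spaces: the shift along the tool's x, y, z in mm, then the turn, a rotation vector about the tool's x, y, z in rad, then the closure, from 0 (fully open) to 1 (shut). In form: tx ty tz ax ay az claw; .... A call has 1 to 12 rows; each row is the pose to reach, as a shift and turn from the pose commanded when the call began, along the tool's axes at that moment; what a row does not reach only later rows make up. A row lasts 1/8 s, in which the tool goes at most 62.5 mm and 10.7 degrees, less where a joint would pass 70% of its speed; a pose out of reach is approached as far as the arm can. A call with a gripper value outside its range is refused whole. The fingers move at their own pace and stop on an object; the grip force is fixed at half the most. Time passes only in rows, so rows that repeat a pose let the fingers close. It gives the time, the measured TCP pose, the force, the opening and the grip force at its end, in the units of the state.
- sensors.get_obs(): the state, without advancing time (a new reading comes with each control period).
- vision.camera(name): name is "scene" or "top" or "wrist"; returns the picture (384x512x3 uint8, blue, green, red); there is no depth.
- vision.camera_model(name): a dict with "K" (3x3 intrinsics, pixels), "k1" (the pictures are not rectified: a ray, as slopes to the right and down, at radius r is drawn at 1 + k1 r^2 times it, then the intrinsics apply), "extrinsics" (4x4, takes a point from world to camera coordinates); the wrist camera has in their place "hand_eye" (4x4, takes a point from camera to tool coordinates, whose origin is the TCP and whose axes are the flange's). Camera axes: x right, y down, z forward; pixel columns grow to the right and rows downward; lengths in m; the calibration is good to about 2 mm. A picture is of the moment at which its call begins: read the wrist's pose just before it. camera_model takes no time and is no camera call.
- ctrl.hand_in(): hands the job in; it is judged then, once.
The state is a dict: "time_s": time; "q": joint angles; "dq": joint speeds; "joint_efforts": joint torques, N m; "eef_pos": TCP position; "eef_rot": TCP orientation; "wrist_force": force on the tool from outside, world axes, zero at the start; "torque": the same for the moment, N m; "opening": opening from 0.0 (shut) to 1.0 (fully open); "grasp_force": force on a finger pad.
Only numpy, scipy, OpenCV 4.12 (cv2) and the standard library are available. Lean on these libraries where they do the work, as an engineer would, in place of code of your own. Each camera call takes 0.05 s, during which the arm holds its last target. There are 200 camera calls.

## Working session

There is one attempt and no reset: what is moved stays moved. The work goes in short steps, Python scripts to look and compute and a tool call to move; the robot and the scene stay as the last step left them, time stands still between calls to the robot, and variables do not carry over. Pictures are saved under pics/ and viewed, at most 10 in all, crops included, and the job is handed in when it is done.

Besides the shell and the picture viewer there is one more tool, called after "Call:" as name(argument=value, ...) on one line, values as JSON. carry_out: Moves the arm, as the interface text tells. Its arguments: {"type":"object","properties":{"deltas":{"type":"string"}},"required":["deltas"]}

```bash
mkdir -p pics; cat > h.py <<'E'
import numpy as np, cv2
from bench import sensors, vision, ctrl
from scipy.spatial.transform import Rotation as R
def Rq(q): return R.from_quat([q[1],q[2],q[3],q[0]]).as_matrix()
def cam(n):
    m=vision.camera_model(n)
    if n=="wrist":
        o=sensors.get_obs(); T=np.eye(4); T[:3,:3]=Rq(o["eef_rot"]); T[:3,3]=o["eef_pos"]
        C=T@np.array(m["hand_eye"])
    else: C=np.linalg.inv(np.array(m["extrinsics"]))
    return np.array(m["K"]),m["k1"],C
def ray(c,u,v):
    K,k1,C=c
    d=np.array([(u-K[0,2])/K[0,0],(v-K[1,2])/K[1,1]]); s=d.copy()
    for _ in range(20): s=d/(1+k1*(s@s))
    return C[:3,3],C[:3,:3]@np.array([s[0],s[1],1])
def onz(c,u,v,z):
    o,d=ray(c,u,v); return o+d*(z-o[2])/d[2]
def proj(c,p):
    K,k1,C=c; x=np.linalg.inv(C)@np.append(p,1); s=x[:2]/x[2]; s=s*(1+k1*(s@s)); return K[:2,:2]@s+K[:2,2]
E
python3 - <<'E'
from h import *
print(sensors.get_obs())
for n in("scene","top"):
    cv2.imwrite(f"pics/{n}0.png",vision.camera(n)); m=vision.camera_model(n); print(n,m["K"],m["k1"],cam(n)[2].round(3))
print(vision.camera_model("wrist"))
E
```

```text
{'time_s': 0.0, 'q': array([-1.54130913e+00,  1.81528964e-01,  1.60803781e+00,  8.79780031e-06,
        1.35378430e+00, -2.06321700e-01]), 'dq': array([ 4.73110117e-05,  6.07194353e-04,  1.20115422e-03, -4.26150327e-04,
       -6.04427834e-04,  1.06436590e-03]), 'joint_efforts': array([-6.00978310e-04, -4.44868863e+01, -3.51343060e+01, -3.45345679e-04,
        8.91760807e-03, -4.64274166e-07]), 'eef_pos': array([ 0.13432771, -0.55851238,  0.23037654]), 'eef_rot': array([-8.75396965e-04,  9.93057047e-01,  1.17630474e-01,  8.19142547e-05]), 'wrist_force': array([0.54560218, 0.8086193 , 0.01289089]), 'torque': array([-0.02929364,  0.01695611, -0.00130893]), 'grasp_force': 0.0, 'opening': 1.00042104738498}
scene [[448.20719067   0.         249.07968059]
 [  0.         448.20719067 191.04833548]
 [  0.           0.           1.        ]] -0.075100349137609 [[-0.895  0.223 -0.386  0.995]
 [ 0.445  0.485 -0.753  0.889]
 [ 0.019 -0.846 -0.533  0.76 ]
 [ 0.     0.     0.     1.   ]]
top [[454.56387441   0.         259.27779421]
 [  0.         454.56387441 192.1456602 ]
 [  0.           0.           1.        ]] -0.13857230770872792 [[ 4.60e-02 -9.77e-01  2.08e-01  2.30e-01]
 [-9.99e-01 -4.50e-02  1.10e-02 -1.20e-02]
 [-1.00e-03 -2.08e-01 -9.78e-01  1.60e+00]
 [ 0.00e+00  0.00e+00  0.00e+00  1.00e+00]]
{'K': array([[299.64120787,   0.        , 259.30440668],
       [  0.        , 299.64120787, 191.3747363 ],
       [  0.        ,   0.        ,   1.        ]]), 'k1': -0.06578482365370154, 'hand_eye': array([[ 9.60510972e-04, -9.58374798e-01, -2.85511512e-01,
         7.26351425e-02],
       [ 9.99999534e-01,  9.48667098e-04,  1.79789196e-04,
         1.00175376e-03],
       [ 9.85499426e-05, -2.85511551e-01,  9.58375263e-01,
        -1.42738201e-01],
       [ 0.00000000e+00,  0.00000000e+00,  0.00000000e+00,
         1.00000000e+00]])}
```

View pics/top0.png

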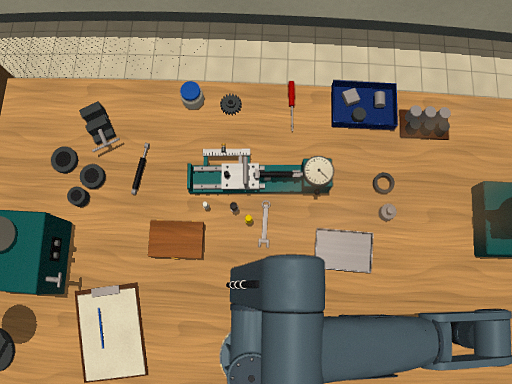

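View pics/scene0.png

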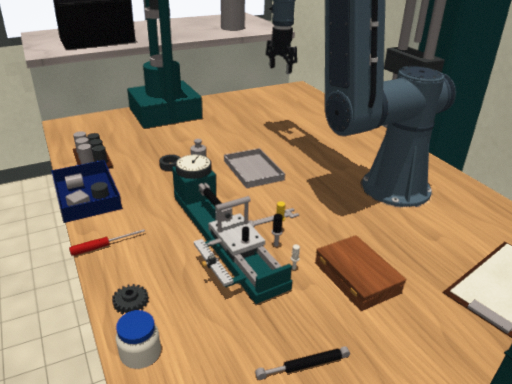

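```bash
python3 - <<'E'
from h import *
a=cv2.imread("pics/scene0.png")[170:310,180:320]; b=cv2.imread("pics/top0.png")[135:235,180:340]
a=cv2.resize(a,(560,560),interpolation=3)[:, :]; 
b=cv2.resize(b,None,fx=5,fy=5,interpolation=3)
cv2.imwrite("pics/c1.png",a); cv2.imwrite("pics/c2.png",b)
E
```

```text
(no output)
```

View pics/c1.png

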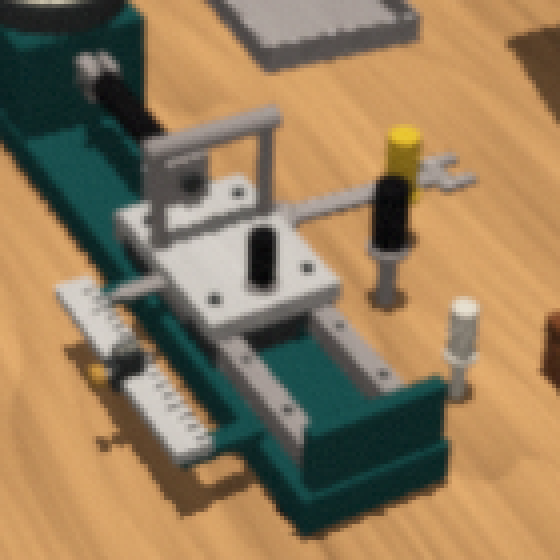

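View pics/c2.png

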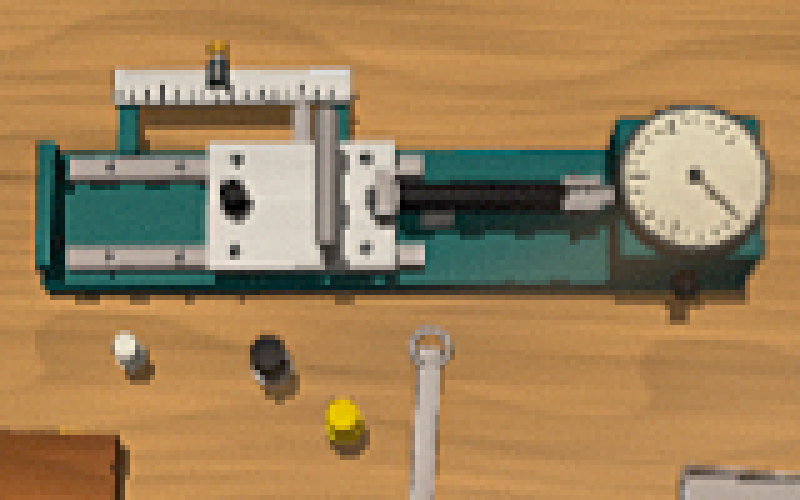

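The pin-like things are: the black knob in the carriage, scene (245,235) / top (227,175); a larger black pin standing on the bench, scene (277,222) / top (234,208); and a white one (206,206) and a yellow one (249,218) in top. The one in the carriage is meant: it is black, smaller, and sits in the hole beyond the handle. The crop confirms this. The tray is at top (343,250).

```bash
python3 - <<'E'
from h import *
c=cam("top"); s=cam("scene")
f=lambda x,y:(x/5+180,y/5+135)
for n,p,z in [("pin top",f(236,197),.112),("bar a",f(328,108),.152),("bar b",f(328,250),.150),("pointer",f(302,98),.06),("rider",f(217,76),.075),("dial",f(694,175),.141),("railL",f(70,168),.06),("railR",f(420,165),.06),("yellow",f(345,413),.1),("black2",f(270,350),.1),
 ("tray1",(317,230),.026),("tray2",(372,233),.026),("tray3",(371,272),.026),("tray4",(315,264),.026),("case",(204,222),.049)]:
    print(n,onz(c,*p,z).round(3))
g=lambda x,y:(x/4+180,y/4+170)
print("scene: pin",onz(s,*g(262,232),.112).round(3),"bar",onz(s,*g(155,143),.148).round(3),onz(s,*g(272,115),.148).round(3))
E
```

```text
pin top [0.602 0.115 0.112]
bar a [0.656 0.055 0.152]
bar b [0.56 0.05 0.15]
pointer [0.689 0.078 0.06 ]
rider [0.698 0.137 0.075]
dial [ 0.624 -0.19   0.141]
railL [0.631 0.238 0.06 ]
railR [ 0.644 -0.008  0.06 ]
yellow [0.46  0.035 0.1  ]
black2 [0.501 0.087 0.1  ]
tray1 [ 0.439 -0.202  0.026]
tray2 [ 0.436 -0.396  0.026]
tray3 [ 0.3   -0.393  0.026]
tray4 [ 0.32  -0.198  0.026]
case [0.445 0.19  0.049]
scene: pin [0.608 0.119 0.112] bar [0.649 0.054 0.148] [0.57  0.056 0.148]
```

```bash
cat >> h.py <<'E'
def go(p,yaw):
    o=sensors.get_obs(); R0=Rq(o["eef_rot"]); c,s=np.cos(yaw),np.sin(yaw)
    R1=np.array([[c,s,0],[s,-c,0],[0,0,-1]])
    print("t",o["time_s"],"shift",(R0.T@(np.array(p)-o["eef_pos"])*1000).round(1),"rot",R.from_matrix(R0.T@R1).as_rotvec().round(3))
E
python3 - <<'E'
from h import *
go([.605,.117,.23],1.571+.055)
E
```

```text
t 0.1 shift [ 615.5 -546.9    1.5] rot [-1.00e-03 -1.00e-03 -1.39e+00]
```

Call:
carry_out(deltas="40 -36 0 0 0 -0.1 0; 86 -77 0 0 0 -0.2 0; 132 -117 0 0 0 -0.3 0; 178 -158 0 0 0 -0.4 0; 224 -199 0 0 0 -0.5 0; 270 -240 0 0 0 -0.6 0; 316 -281 0 0 0 -0.72 0; 362 -322 0 0 0 -0.85 0; 408 -363 0 0 0 -1.0 0; 454 -404 0 0 0 -1.13 0; 500 -444 0 0 0 -1.26 0; 546 -485 0 0 0 -1.39 0")

```text
time_s: 1.6
eef_pos: [0.5527, 0.042, 0.231]
eef_rot: [0.0, 0.686, 0.728, -0.0]
wrist_force: [2.1, -0.7, 0.5]
opening: 0.998
grasp_force: 0.0
```

```bash
python3 - <<'E'
from h import *
go([.605,.117,.23],1.571+.055)
E
```

```text
t 1.6 shift [71.8 56.7  1. ] rot [-0.     0.     0.004]
```

Call:
carry_out(deltas="40 32 0 0 0 0 0; 72 57 0 0 0 0 0; 72 57 0 0 0 0 0; 72 57 0 0 0 0 0")

```text
time_s: 2.1
eef_pos: [0.6042, 0.1147, 0.2306]
eef_rot: [-0.0, 0.687, 0.726, -0.001]
wrist_force: [-0.4, -0.3, 0.1]
opening: 0.999
grasp_force: 0.0
```

```bash
python3 - <<'E'
from h import *
c=cam("wrist"); im=vision.camera("wrist"); cv2.imwrite("pics/w1.png",im)
go([.605,.117,.23],1.626)
print("pin est",proj(c,[.605,.117,.112]),"handle",proj(c,[.609,.054,.152]))
E
```

```text
t 2.15 shift [2.7 0.9 0.8] rot [-0.001  0.    -0.001]
pin est [260.27973214 182.38015633] handle [260.8079826 267.5397216]
```

View pics/w1.png

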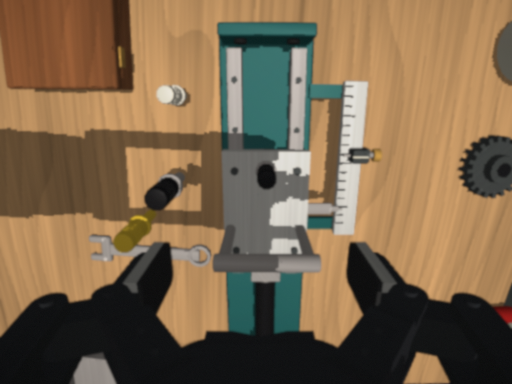

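```bash
python3 - <<'E'
from h import *
c=cam("wrist"); im=cv2.imread("pics/w1.png")
g=im[155:200,250:285].max(2); m=(g<45).astype(np.uint8); n,l,s,ce=cv2.connectedComponentsWithStats(m); 
for i in range(1,n):
  if s[i][4]>20: print(s[i],ce[i]+[250,155])
b=im[245:275,200:335]; hs=cv2.cvtColor(b,cv2.COLOR_BGR2GRAY)
for x in (30,66,100): print(hs[:,x])
for n,p,z in [("barL",(214,264),.144),("barR",(320,263),.144),("ptr tip",(338,209),.06),("rider line",(350,155),.08)]: print(n,onz(c,*p,z).round(4))
for v in range(165,195,5): print(v,onz(c,266.5,v,.112).round(4))
k=cv2.resize(im[140:280,210:390],None,fx=4.4,fy=4.2,interpolation=3); cv2.imwrite("pics/w1c.png",k)
E
```

```text
[  8  10  18  24 348] [266.00862069 176.29885057]
[69 70 71 70 71 72 73 74 75 74 75 78 79 81 82 83 85 87 88 87 86 84 82 81
 79 76 76 79 81 81]
[103 102 103 102 103 103 103  99  90  79  75  76  78  79  80  81  83  84
  85  85  85  84  82  81  79  79  94 125 148 154]
[102 114 126 138 151 162 169 168 147 108  88  94 105 114 122 129 136 141
 146 150 153 155 155 154 149 141 129 109  92  83]
barL [0.5686 0.0498 0.144 ]
barR [0.6603 0.0558 0.144 ]
ptr tip [0.6943 0.077  0.06  ]
rider line [0.693  0.1412 0.08  ]
165 [0.6097 0.1328 0.112 ]
170 [0.6099 0.1283 0.112 ]
175 [0.6102 0.1237 0.112 ]
180 [0.6105 0.1191 0.112 ]
185 [0.6108 0.1144 0.112 ]
190 [0.6111 0.1097 0.112 ]
```

View pics/w1c.png

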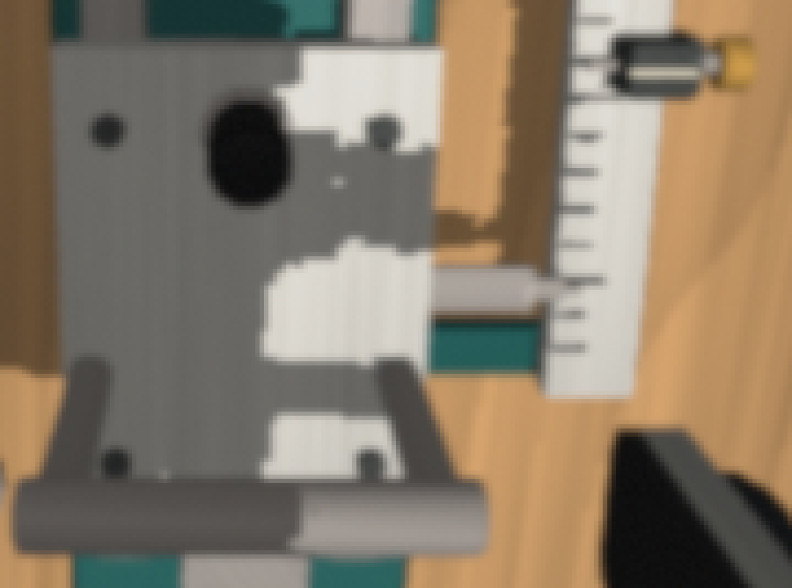

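```bash
python3 - <<'E'
from h import *
go([.610,.1185,.081],1.571+.062)
c=cam("wrist")
a=onz(c,337.5,209,.06);b=onz(c,347.5,153.8,.06);t=np.array([-np.sin(.062),np.cos(.062)]); print(a,b,(b-a)[:2]@t)
E
```

```text
t 2.15 shift [  3.9   6.2 149.8] rot [-0.001  0.    -0.008]
[0.6937174  0.07693045 0.06      ] [0.6963894  0.13923151 0.06      ] 0.06201579272172299
```

Call:
carry_out(deltas="4 6 50 0 0 -0.008 0; 4 6 100 0 0 -0.008 0; 4 6 130 0 0 -0.008 0; 4 6 150 0 0 -0.008 0; 4 6 150 0 0 -0.008 0; 4 6 150 0 0 -0.008 1; 4 6 150 0 0 -0.008 1; 4 6 150 0 0 -0.008 1; 4 6 150 0 0 -0.008 1; 4 6 150 0 0 -0.008 1; 4 6 150 0 0 -0.008 1")

```text
time_s: 3.52
eef_pos: [0.6111, 0.1195, 0.0821]
eef_rot: [0.0, 0.684, 0.729, 0.0]
wrist_force: [-1.7, -0.2, 5.3]
opening: 0.187
grasp_force: 58.4
```

Call:
carry_out(deltas="0 0 -6 0 0 0 1; 0 0 -20 0 0 0 1; 0 0 -40 0 0 0 1; 0 0 -70 0 0 0 1; 0 0 -110 0 0 0 1; 0 0 -150 0 0 0 1; 0 0 -160 0 0 0 1; 0 0 -160 0 0 0 1")

```text
time_s: 4.53
eef_pos: [0.6109, 0.1194, 0.2422]
eef_rot: [0.001, 0.684, 0.729, 0.001]
wrist_force: [0.2, -0.4, -0.9]
opening: 0.19
grasp_force: 58.5
```

```bash
python3 - <<'E'
from h import *
o=sensors.get_obs(); print(o["wrist_force"],o["opening"],o["grasp_force"])
cv2.imwrite("pics/s2.png",cv2.resize(vision.camera("scene")[120:320,130:330],(600,600)))
go([.374,-.297,.24],1.633)
go([.374,-.297,.24],1.633-.7)
E
```

```text
[ 0.19277983 -0.37513207 -0.91334188] 0.19047522935522188 58.5234260559082
t 4.575 shift [-400.7 -261.9    0.8] rot [-0.001 -0.     0.001]
t 4.575 shift [-400.7 -261.9    0.8] rot [-0.001  0.     0.701]
```

View pics/s2.png

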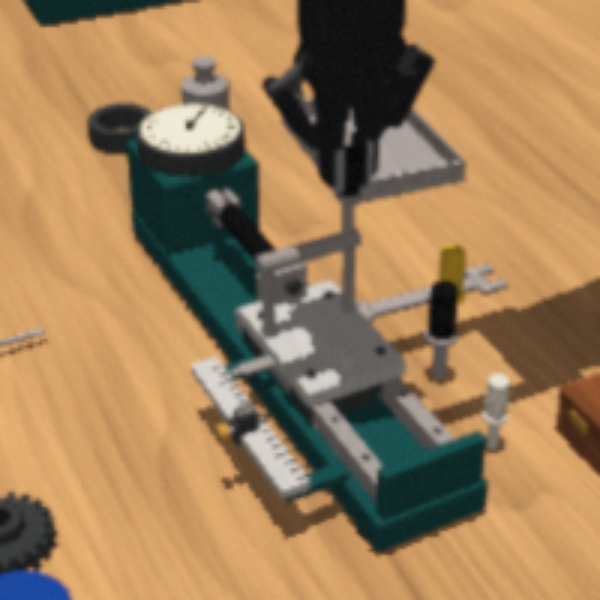

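The pin is out and held upright in the fingers, and the carriage is still home. Next I carry the pin to the tray.

Call:
carry_out(deltas="-30 -20 0 0 0 0.05 1; -75 -49 0 0 0 0.1 1; -120 -78 0 0 0 0.2 1; -165 -108 0 0 0 0.3 1; -210 -137 0 0 0 0.4 1; -255 -167 0 0 0 0.5 1; -300 -196 0 0 0 0.6 1; -345 -226 0 0 0 0.7 1; -385 -252 0 0 0 0.8 1; -401 -262 0 0 0 0.8 1; -401 -262 0 0 0 0.8 1; -401 -262 0 0 0 0.8 1")

```text
time_s: 6.08
eef_pos: [0.3742, -0.2963, 0.2401]
eef_rot: [-0.001, 0.914, 0.405, -0.0]
wrist_force: [0.2, 0.3, -0.4]
opening: 0.194
grasp_force: 58.5
```

```bash
python3 - <<'E'
from h import *
c=cam("wrist"); im=vision.camera("wrist"); cv2.imwrite("pics/w2.png",im)
go([.374,-.297,.05],1.633-.8)
E
```

```text
t 6.125 shift [ -1.    0.5 190.4] rot [-0.002 -0.001  0.002]
```

View pics/w2.png

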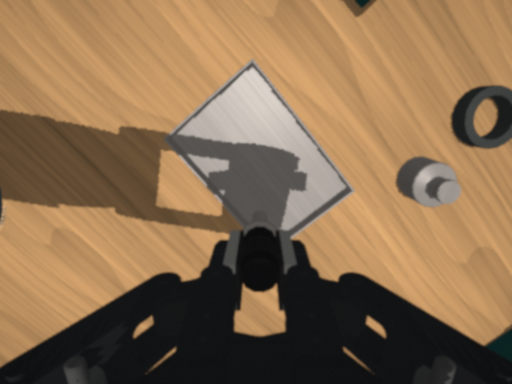

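```bash
python3 - <<'E'
from h import *
c=cam("wrist")
for p in [(252,63),(170,135),(351,188)]: print(onz(c,*p,.026).round(3))
print(onz(c,260.5,161.5,.026).round(3))
E
```

```text
[ 0.446 -0.206  0.026]
[ 0.32  -0.199  0.026]
[ 0.44  -0.395  0.026]
[ 0.378 -0.295  0.026]
```

Call:
carry_out(deltas="0 0 50 0 0 0 1; 0 0 100 0 0 0 1; 0 0 150 0 0 0 1; 0 0 175 0 0 0 1; 0 0 188 0 0 0 1; 0 0 191 0 0 0 1; 0 0 191 0 0 0 1; 0 0 191 0 0 0 1; 0 0 191 0 0 0 0.5; 0 0 191 0 0 0 0; 0 0 191 0 0 0 0; 0 0 191 0 0 0 0")

```text
time_s: 7.62
eef_pos: [0.3744, -0.2974, 0.0503]
eef_rot: [0.0, 0.914, 0.405, 0.0]
wrist_force: [-0.4, 0.7, -0.2]
opening: 0.998
grasp_force: 0.0
```

Call:
carry_out(deltas="0 0 -20 0 0 0 0; 0 0 -50 0 0 0 0; 0 0 -100 0 0 0 0; 0 0 -150 0 0 0 0; 0 0 -200 0 0 0 0; 0 0 -200 0 0 0 0; 0 0 -200 0 0 0 0")

```text
time_s: 8.5
eef_pos: [0.3742, -0.297, 0.2497]
eef_rot: [-0.0, 0.914, 0.405, -0.0]
wrist_force: [-0.8, 0.2, 0.2]
opening: 0.998
grasp_force: 0.0
```

```bash
python3 - <<'E'
from h import *
im=vision.camera("wrist"); cv2.imwrite("pics/w3.png",im)
go([.614,.053,.26],.062)
E
```

```text
t 8.55 shift [420.3 -57.3 -10.8] rot [-0.002  0.     0.772]
```

View pics/w3.png

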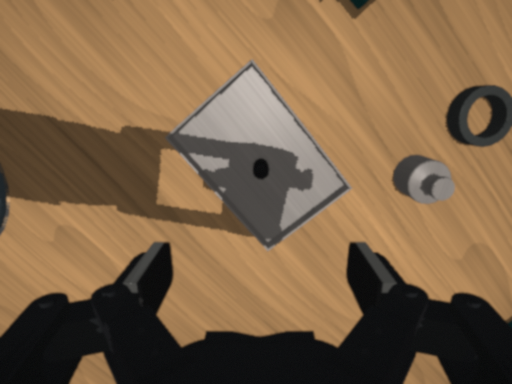

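The pin stands in the tray at (261,168), let go. Now I go to the handle.

Call:
carry_out(deltas="30 -4 0 0 0 0.08 0; 75 -10 -4 0 0 0.16 0; 120 -16 -8 0 0 0.24 0; 165 -22 -11 0 0 0.32 0; 210 -29 -11 0 0 0.4 0; 255 -35 -11 0 0 0.5 0; 300 -41 -11 0 0 0.6 0; 345 -47 -11 0 0 0.7 0; 390 -53 -11 0 0 0.77 0; 420 -57 -11 0 0 0.772 0; 420 -57 -11 0 0 0.772 0; 420 -57 -11 0 0 0.772 0")

```text
time_s: 10.05
eef_pos: [0.6135, 0.0517, 0.2596]
eef_rot: [0.0, 1.0, 0.031, -0.002]
wrist_force: [0.1, 0.4, -0.5]
opening: 0.999
grasp_force: 0.0
```

```bash
python3 - <<'E'
from h import *
c=cam("wrist"); im=vision.camera("wrist"); cv2.imwrite("pics/w4.png",im)
print(sensors.get_obs()["q"].round(2))
go([.614,.053,.125],.062)
for p in([.694,.077,.06],[.696,.139,.06],[.569,.05,.144],[.66,.056,.144]): print(proj(c,p).round(1))
E
```

```text
[-0.11  0.25  1.47 -0.    1.43  1.4 ]
t 10.1 shift [  0.8  -1.7 135.1] rot [-0.     0.002 -0.001]
[239.9  93.5]
[183.3  88.3]
[257.  232.2]
[256.4 133.9]
```

View pics/w4.png

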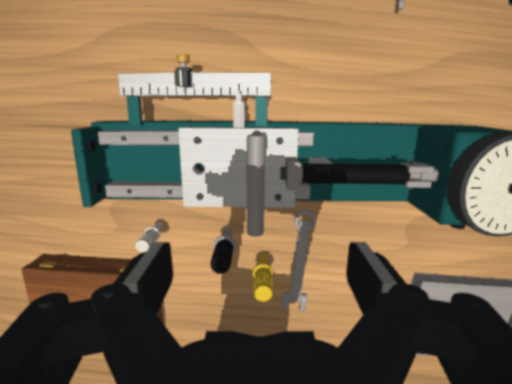

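Call:
carry_out(deltas="1 -1 50 0 0 0 0; 1 -1 95 0 0 0 0; 1 -1 120 0 0 0 0; 1 -1 135 0 0 0 0; 1 -1 135 0 0 0 0; 1 -1 135 0 0 0 1; 1 -1 135 0 0 0 1; 1 -1 135 0 0 0 1; 1 -1 135 0 0 0 1; 1 -1 135 0 0 0 1; 1 -1 135 0 0 0 1")

```text
time_s: 11.48
eef_pos: [0.6156, 0.0555, 0.1272]
eef_rot: [-0.002, 1.0, 0.031, 0.0]
wrist_force: [-1.2, 8.2, 3.7]
opening: 0.165
grasp_force: 58.5
```

```bash
python3 - <<'E'
from h import *
c=cam("wrist"); im=vision.camera("wrist"); cv2.imwrite("pics/w5.png",im)
o=sensors.get_obs(); print(o["eef_pos"],o["opening"],o["grasp_force"],o["wrist_force"])
a=proj(c,[.694,.077,.06]);b=proj(c,[.696,.139,.06]); print(a,b)
# pointer at home, rider: print gray rows
g=cv2.cvtColor(im,cv2.COLOR_BGR2GRAY); u0,u1=int(b[0])-35,int(a[0])+25
for v in range(int(b[1])-24,int(b[1])+26,3): print(v,u0,g[v,u0:u1:3])
E
```

```text
[0.61560125 0.05541645 0.12719248] 0.16416178178812577 58.47509443759918 [-1.34928435  8.24711724  4.86797698]
[233.43535912  92.32890971] [141.87005177  84.2363669 ]
60 106 [197 200 204 207 210 211 122  80  95 228  89  85  82  46  32  34 123 220
 228 227 227 228 229 229 231 232 233 234 235 235 235 235 236 236 237 237
 237 238 238 239 239 239 240 240 240 240 240 240 240 240 240]
63 106 [225 225 226 227 227 227 136  81  89 228  91  84  86  50  33  33 104 218
 234 234 235 235 236 236 236 236 236 237 237 237 238 238 238 238 239 239
 239 239 239 240 240 240 240 241 241 242 241 241 242 242 242]
66 106 [225 226 227 227 228 227 147  82  86 225 109  87  84  52  32  32  96 220
 234 235 235 236 236 237 237 237 238 238 238 238 239 239 240 240 240 241
 241 241 241 242 242 242 242 242 243 243 243 243 243 243 244]
69 106 [226 226 227 228 229 229 170  81  82 220 129  84  84  54  33  32  90 222
 236 236 237 237 237 238 238 238 239 239 240 240 240 240 240 241 241 242
 242 242 242 242 242 243 243 243 243 243 243 243 243 243 243]
72 106 [226 227 227 228 229 229 178  81  84 203 145  84  84  58  34  33  
[... 2024 characters left out ...]
105  99 161 226 226 181  97  96  98 116 117 115 101]
102 106 [124 155 157 158 151 133 170 176 178 178 179 172 173 176 178 176 161 163
 165 181 187 188 187 186 187 187 187 178 176 176 177 171 158 186 184 184
 184 183 177 173 196 226 226 187 101  96 104 178 179 179 170]
105 106 [128 173 174 173 174 174 174 175 174 176 175 176 176 177 177 177 178 178
 178 178 179 180 180 181 181 182 182 183 184 184 185 186 186 186 187 186
 187 187 187 203 215 227 231 215 180 101 106 181 182 182 179]
108 106 [ 98 155 164 165 168 175 175 176 177 176 177 177 178 178 178 179 179 179
 179 179 179 180 180 179 180 180 180 180 180 180 180 181 180 181 181 181
 181 182 183 217 224 227 240 227 217 112 105 174 183 183 181]
```

```bash
python3 - <<'E'
from h import *
c=cam("wrist"); t=np.array([-np.sin(.062),np.cos(.062)])
a=onz(c,231,92,.06);b=onz(c,145.5,90,.06);print(a,b,(b-a)[:2]@t)
go(np.append(np.array([.6156,.0554])+t*.04,.1272),.062)
E
```

```text
[0.69412378 0.07859034 0.06      ] [0.69237369 0.13655083 0.06      ] 0.05795756487520769
t 11.525 shift [  0.  -40.    0.1] rot [-0.003 -0.001  0.   ]
```

Call:
carry_out(deltas="0 -5 0 0 0 0 1; 0 -10 0 0 0 0 1; 0 -16 0 0 0 0 1; 0 -22 0 0 0 0 1; 0 -28 0 0 0 0 1; 0 -34 0 0 0 0 1; 0 -40 0 0 0 0 1; 0 -40 0 0 0 0 1; 0 -40 0 0 0 0 1; 0 -40 0 0 0 0 1")

```text
time_s: 12.78
eef_pos: [0.6138, 0.0901, 0.1272]
eef_rot: [0.002, 1.0, 0.031, 0.001]
wrist_force: [-1.4, -10.6, 3.8]
opening: 0.16
grasp_force: 58.6
```

```bash
cat > m.py <<'E'
from h import *
c=cam("wrist"); im=vision.camera("wrist"); cv2.imwrite("pics/w6.png",im)
o=sensors.get_obs(); print(o["eef_pos"],o["opening"],o["grasp_force"],o["wrist_force"])
b=proj(c,[.6924,.1366,.06]); print(b)
g=cv2.cvtColor(im,cv2.COLOR_BGR2GRAY); u0=int(b[0])-30
for v in range(int(b[1])-15,int(b[1])+24,2): print(v,u0,g[v,u0:u0+90:2])
E
python3 m.py
```

```text
[0.61381881 0.09004055 0.12724625] 0.1671027497845171 58.646026253700256 [ -0.93988406 -10.82905544   4.20370083]
[195.31248764  89.92539595]
74 165 [222 222 223 223 223 222 167  91  87  88 114 228 192  94  88  89  86  51
  34  72 181 219 220 226 226 226 226 227 227 228 228 228 228 228 228 228
 228 228 229 229 230 230 230 230 230]
76 165 [225 226 226 226 226 225 180  94  86  86 110 222 203  96  88  91  88  54
  33  71 183 184 192 228 229 229 229 229 229 230 229 230 230 230 230 230
 230 230 230 230 230 230 231 231 231]
78 165 [229 229 229 229 230 229 205 120  82  71  91 198 193  79  67  69  66  46
  34  72 188 181 191 231 232 232 232 232 232 233 232 232 232 233 233 232
 233 233 233 233 233 233 233 233 234]
80 165 [225 230 231 231 231 232 228 194 171 134 101 115 125 114  93  59  58  54
  53  85 192 185 190 232 234 233 233 234 232 229 233 234 234 234 234 234
 228 231 234 234 234 234 234 232 232]
82 165 [164 225 231 231 231 231 222 163 217 223 208 194 199 202 163  99 131 150
 151 153 199 182 171 228 232 232 232 232 221 177 228 233 233 233 233 231
 175 205 232 233 233 232 231 203 200]
84 
[... 2168 characters left out ...]
4 174 174 174
 175 175 176 176 175 176 176 177 176 178 193 207 217 229 236 229 220 208
 191 145  99 132 179 181 182 181 182]
108 165 [173 174 173 174 174 174 174 175 175 175 175 176 175 176 176 176 176 176
 176 176 176 177 177 176 177 176 176 177 196 217 221 224 232 227 224 222
 213 159  97 122 166 176 178 178 178]
110 165 [171 174 174 174 175 175 175 175 175 176 175 175 175 175 175 175 176 176
 176 176 177 177 177 176 177 177 177 178 196 216 220 221 222 222 219 218
 213 162  98  99 118 151 177 178 178]
112 165 [163 167 168 169 171 174 176 176 176 177 177 177 177 176 177 176 177 177
 177 176 176 176 177 176 176 176 177 177 195 216 220 220 221 221 217 215
 213 172  99  94  96 132 176 179 178]
```

```bash
python3 - <<'E'
from h import *
c2=cam("wrist")
m=vision.camera_model("wrist")
def camat(p,q):
    T=np.eye(4); T[:3,:3]=Rq(np.array(q)/np.linalg.norm(q)); T[:3,3]=p; return c2[0],c2[1],T@np.array(m["hand_eye"])
c1=camat([.6156,.0554,.1272],[-.001,.9995,.031,0]); c0=camat([.6042,.1147,.2306],[0,.687,.726,-.001])
for z in (.06,.065,.07,.075,.08,.085):
    print(z,"line: w1",onz(c0,357,156.7,z)[:2].round(4),"w5",onz(c1,134.3,74,z)[:2].round(4),"w6",onz(c2,187.8,74,z)[:2].round(4))
print("pointer",onz(c2,230,92,.06))
print("ticks",[onz(c2,u,90,.057)[:2].round(4) for u in(165.5,180,195,209.5,223)])
im=cv2.imread("pics/w6.png"); 
for v in range(76,96,1): print(v,im[v,176:212].sum(1)//3)
E
```

```text
0.06 line: w1 [0.7076 0.1383] w5 [0.7023 0.1437] w6 [0.7024 0.1417]
0.065 line: w1 [0.7059 0.139 ] w5 [0.702  0.1417] w6 [0.702  0.1405]
0.07 line: w1 [0.7042 0.1398] w5 [0.7017 0.1397] w6 [0.7016 0.1394]
0.075 line: w1 [0.7025 0.1406] w5 [0.7013 0.1376] w6 [0.7012 0.1383]
0.08 line: w1 [0.7008 0.1414] w5 [0.701  0.1356] w6 [0.7008 0.1371]
0.085 line: w1 [0.6991 0.1422] w5 [0.7007 0.1336] w6 [0.7004 0.136 ]
pointer [0.69237908 0.11324012 0.06      ]
ticks [array([0.6914, 0.1576]), array([0.6919, 0.1476]), array([0.6925, 0.1374]), array([0.693 , 0.1275]), array([0.6935, 0.1183])]
76 [214 178 126  93  87  85  85  85  87 108 164 218 227 199 137  94  87  87
  89  90  91  87  74  53  37  33  40  70 125 181 203 182 163 190 219 226]
77 [219 187 135  97  85  82  81  80  83 102 155 210 224 199 136  90  82  82
  84  85  85  82  70  52  38  33  40  71 128 183 204 177 154 188 220 227]
78 [223 203 160 118  93  81  75  70  71  89 139 193 214 189 127  78  67  67
  68  68  68  65  57  45  36  33  41  71 129 186 207 179 156 189 222 229]
79 [228 219 194 160 131 114  97  79  70  75 111 155 173 154 107 
[... 1785 characters left out ...]
25 225 222 215 206 193 163
 121 107 139 185 216 224 225 225 225 225 225 224 218 190 142 114 146 196]
92 [223 220 197 154 148 188 216 223 224 224 224 224 223 222 218 214 200 165
 115 102 137 182 213 221 222 223 223 223 223 222 217 191 144 115 144 193]
93 [217 213 196 166 161 187 210 216 218 217 216 213 208 205 203 200 188 155
 111 101 129 167 192 201 205 206 209 210 208 209 204 180 139 114 139 184]
94 [188 186 177 164 162 172 182 184 184 184 180 170 158 152 151 149 142 124
 104 100 114 135 148 155 161 165 170 172 168 171 170 153 125 109 126 159]
95 [137 136 134 130 129 131 133 132 131 131 128 120 110 105 104 104 102  99
  95  94  99 104 107 110 116 119 122 124 121 122 124 117 104  99 106 123]
```

Call:
carry_out(deltas="0 -4 0 0 0 0 1; 0 -8 0 0 0 0 1; 0 -12 0 0 0 0 1; 0 -16 0 0 0 0 1; 0 -20 0 0 0 0 1; 0 -22 0 0 0 0 1; 0 -22 0 0 0 0 1; 0 -22 0 0 0 0 1; 0 -22 0 0 0 0 1")

```text
time_s: 13.95
eef_pos: [0.6127, 0.1114, 0.1272]
eef_rot: [0.003, 1.0, 0.03, 0.001]
wrist_force: [-0.2, -12.1, 4.0]
opening: 0.167
grasp_force: 58.7
```

```bash
python3 - <<'E'
from h import *
c=cam("wrist"); im=vision.camera("wrist"); cv2.imwrite("pics/w7.png",im)
o=sensors.get_obs(); print(o["eef_pos"],o["opening"],o["grasp_force"],o["wrist_force"])
print(proj(c,[.6924,.138,.06]))
for v in range(66,104,2): print(v,im[v,206:250].sum(1)//3)
E
```

```text
[0.6126859  0.11144535 0.12725306] 0.16685734642176028 58.65201473236084 [  0.79222503 -12.24534996   3.54878133]
[224.92780659  89.94470575]
66 [224 224 223 219 195 151 108  91  90  89  89  91  95 121 176 223 227 188
 128  98  93  92  92  91  91  86  72  54  57  91 145 196 220 225 225 226
 226 226 226 226 226 226 226 226]
68 [225 225 224 220 196 151 108  91  89  89  89  90  94 121 177 224 228 188
 128  97  92  91  90  91  91  87  73  53  54  90 150 205 224 227 227 227
 227 227 227 227 227 227 227 227]
70 [226 226 225 223 205 162 113  92  89  89  89  89  93 117 171 221 227 187
 127  96  91  91  90  91  90  86  73  53  54  90 151 206 224 227 227 227
 227 228 227 228 227 227 228 227]
72 [224 224 224 223 210 168 116  92  89  90  90  91  94 112 166 219 227 188
 128  96  91  91  89  89  89  85  73  54  54  90 150 205 223 226 226 226
 226 226 226 226 226 227 227 227]
74 [221 221 221 220 206 164 114  92  90  92  92  91  92 111 165 220 228 190
 129  97  90  89  89  90  90  86  71  52  53  88 146 197 214 214 217 221
 223 223 223 223 223 224 223 223]
76 [225 224 225 223 211 168 117  93  90  89
[... 1820 characters left out ...]
02 102 101 102 103 103 103 103 104 103 105
 117 156 201 218 222 222 223 222 219 208 175 129 102  97  96  92  93  98
 106 110 111 111 111 111 111 111]
98 [ 91  91  91  91  92  91  91  91  91  91  91  91  91  91  91  91  91  92
 108 153 200 218 221 222 222 221 219 211 184 134  99  91  91  91  91  90
  90  91  91  90  90  90  90  90]
100 [107 107 107 107 107 107 108 109 109 109 105 100  95  94  94  95  95  96
 110 153 200 218 220 221 221 221 219 214 197 159 129 107  94  92  91  91
  92  98 107 110 111 111 111 111]
102 [157 158 158 158 158 159 160 160 160 161 155 145 139 138 138 138 139 138
 145 170 204 218 220 220 222 220 218 215 201 175 151 120  97  92  92  92
  99 122 152 164 166 166 166 166]
```

Call:
carry_out(deltas="0 -2 0 0 0 0 1; 0 -4 0 0 0 0 1; 0 -4 0 0 0 0 1; 0 -4 0 0 0 0 1; 0 -4 0 0 0 0 1")

```text
time_s: 14.62
eef_pos: [0.6125, 0.1153, 0.1272]
eef_rot: [0.003, 1.0, 0.03, 0.001]
wrist_force: [0.8, -12.8, 4.4]
opening: 0.16
grasp_force: 58.7
```

```bash
python3 - <<'E'
from h import *
c=cam("wrist"); im=vision.camera("wrist"); t=vision.camera("top")
o=sensors.get_obs(); print(o["eef_pos"],o["opening"],o["grasp_force"],o["wrist_force"],o["dq"].round(4))
for v in list(range(72,104,2)): print(v,im[v,206:250].sum(1)//3)
E
```

```text
[0.61247521 0.11527828 0.12722393] 0.16596158130556588 58.65675687789917 [  0.52034398 -12.58351541   2.71408165] [ 0.0002 -0.0016  0.0002  0.0002 -0.0002 -0.0004]
72 [225 225 225 225 225 225 226 226 226 224 213 171 121  94  90  90  91  93
  94 106 160 221 231 203 144 103  92  91  90  91  89  87  77  60  64 101
 156 209 225 226 226 227 227 227]
74 [222 223 223 222 223 222 223 223 223 221 208 166 118  95  92  93  93  92
  93 104 159 222 234 213 153 106  91  89  89  90  90  89  79  59  62 100
 152 199 214 216 220 223 224 224]
76 [226 226 226 226 226 226 226 226 226 224 213 171 121  96  90  90  90  89
  90 102 159 221 234 213 153 104  91  89  90  92  94  92  81  60  63 100
 151 187 175 165 196 219 225 226]
78 [229 229 229 229 229 229 230 229 229 229 222 190 139  94  73  69  66  66
  71  82 130 193 218 196 138  91  77  76  78  78  79  78  69  54  64 104
 155 186 167 151 190 221 228 229]
80 [231 231 231 231 232 231 231 231 230 227 225 223 213 189 158 123  86  60
  53  55  74 115 149 153 137 111  80  57  53  53  52  51  52  56  75 111
 158 189 168 153 193 223 230 231]
82 [230 231 230 230 2
[... 1293 characters left out ...]
03 103 102 101 103 103 105 105 105 104 106
 119 159 202 219 223 224 224 223 220 209 176 129 102  98  98  98  98  99
  98  97  95  94  94  99 108 112]
98 [ 93  92  92  92  91  92  92  92  92  92  92  92  92  92  92  92  92  93
 108 154 201 219 221 223 223 222 219 209 179 130  98  92  91  91  91  91
  91  91  90  90  91  91  91  91]
100 [119 110 107 107 107 107 108 109 109 109 109 109 110 109 106 100  96  98
 112 155 201 219 221 222 222 221 220 214 196 159 130 108  95  92  92  92
  94  98 107 111 112 112 113 112]
102 [161 159 158 158 159 159 159 160 160 160 160 161 162 161 156 146 140 140
 147 173 206 219 221 222 222 222 219 215 202 176 152 119  97  93  92  93
  99 122 152 164 166 166 167 167]
```

Call:
carry_out(deltas="0 0 0 0 0 0 1; 0 0 0 0 0 0 1; 0 0 0 0 0 0 1; 0 0 0 0 0 0 1; 0 0 0 0 0 0 1; 0 0 0 0 0 0 1")

```text
time_s: 15.48
eef_pos: [0.6125, 0.1153, 0.1272]
eef_rot: [0.003, 1.0, 0.03, 0.001]
wrist_force: [0.4, -12.5, 4.0]
opening: 0.165
grasp_force: 58.7
```

```bash
python3 - <<'E'
from h import *
o=sensors.get_obs(); print(o["eef_pos"],o["grasp_force"])
print(ctrl.hand_in())
E
```

```text
[0.61246478 0.11528958 0.12722739] 58.65649402141571
the job is handed in; nothing more can be done
None
```

I put the locking pin in the tray, drew the carriage out until its pointer stood opposite the index (to within about 1 mm by my camera measurement), and handed the job in at about 15.5 s with the gripper still holding it; no verdict came back.

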